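Hold a copper swatch in the reader's window

ROBOT

A 6-joint arm with a two-finger parallel gripper is mounted at the origin on the work surface. World frame = base frame: x ahead of the robot, y to its left, z up, the work surface at z = 0. Lengths are in m, angles in degrees, forces in N, time in s.
With the tool pointing down it reaches from about 0.375 to 0.9 m from the base axis. Payload 3.1 kg.
Tool frame: the origin (TCP) lies midway between the tips of the shut fingers; the grasp point (between the pads) lies 19 mm behind it; z points along the fingers, y is the line along which they close (so a half turn about z gives the same grasp; the last joint's range is limited). The gripper opens to 85 mm and grips with 20 to 120 N. Pads are 22 mm wide; open, the fingers measure 114 mm over their backs; the gripper's body (76 mm by 85 mm) begins 54 mm behind the grasp point. The pads swing forward as they close: fully open they stand 13 mm farther back than shut.
Start: joints at [56.064, 30.224, 82.088, -0, 67.689, -10.227], TCP at [0.251, 0.572, 0.231] pointing down, gripper open.
Joint ranges: [-176.69, 176.69], [-43.24, 126.21], [12.49, 139.97], [-82, 262], [0, 151.66], [-163.58, 163.58]. Speed limits (degrees/s): [159.86, 159.86, 180, 180, 180, 180].

INTERFACE

Orientations are given as a 3x3 rotation matrix whose columns are the frame's x, y, z axes.
In Python, from rig import manip, grab_frame, finder gives the robot as it stands. The module is installed in compiled form; this text tells all that it offers.
- The arm moves only by the shell command python3 -m handwheel 'ROWS' [OPENING] [FORCE]. ROWS is JSON, a list of rows, each a list of 2 entries, a list of its own where there are three numbers: the shift along the world's x, y, z in units of 40 mm (1.0 is 40 mm), then the turn about the world's z in units of 6 degrees (1.0 is 6 degrees). A call has 1 to 20 rows; each row is the pose to reach, as a shift and turn from the pose commanded when the call began; what a row does not reach only later rows make up. A row lasts 1/12 s, in which the tool goes at most 41.7 mm and 7.16 degrees, less where a joint would pass 70% of its speed; a pose out of reach is approached as far as the arm can. A call with a gripper value outside its range is refused whole. OPENING is the closure, from -1 (fully open) to 1 (shut), set as the call begins (- or left out, the last holds). The fingers move at their own pace and stop on an object; FORCE is the grip in N (left out, the last holds). Time passes only in rows, so rows that repeat a pose let the fingers close. It gives the time, the measured TCP pose, the force, the opening and the grip force at its end, in the units of the state.
- manip.observe(): the state, without advancing time (a new reading comes with each control period).
- grab_frame(name): name is "scene" or "top" or "wrist"; returns a dict with "img" (384x512x3 uint8, red, green, blue), "range_z" (384x512 float32, m along the optical axis (not along the pixel's ray), 0 where there is no reading), "vertical_fov" (degrees; the focal length in pixels is half the picture's height over the tangent of half this angle, whatever the lens; pixels are square), "cx", "cy" (the principal point, pixels), "dist" ([k1, k2, p1, p2, k3] as OpenCV has them; the pictures are not rectified), "eye" and "orientation" of the camera in the world. Camera axes: x right, y down, z forward; pixel columns grow to the right and rows downward; lengths in m; the calibration is good to about 2 mm. A picture is of the moment at which its call begins.
- manip.hand_in(): hands the job in; it is judged then, once.
Trained networks look in a picture, given as the dict that the camera call returned (one of the last four; its "shot" number tells which), for a name from the list of things; names that differ only in an ending like _2 or _b are one class to them, and where a whole thing is asked for, a point or a joint stands for the part that bears it (a point fixed in the world has none). Each returns a list of dicts, best first, with "score" (0 to 1); they miss things now and then, are a little off and sometimes report something else, mostly with a low value. They report only what shows in the picture. A call takes as long as a camera call.
- finder.cut_out(target, picture): "pixels" (384x512 bool, what is visible of it) and "extent" ([left, top, right, bottom] in pixels, round what is visible of it).
The state is a dict: "clock": time; "qpos": joint angles; "qd": joint speeds; "joint_efforts": joint torques, N m; "position": TCP position; "tcp_rot": TCP orientation; "contact_force": force on the tool from outside, world axes, zero at the start; "ft_torque": the same for the moment, N m; "finger_gap": finger opening in m; "gripper_force": force on a finger pad.
Only numpy, scipy, OpenCV 4.12 (cv2) and the standard library are available. Lean on these libraries where they do the work, as an engineer would, in place of code of your own. Each camera call takes 0.05 s, during which the arm holds its last target. There are 200 camera calls.

TASK

On the grey swatch reader, swing the sprung red-post lever all the way to its stop and let it spring back. Then take the swatch with the copper diamond out of the plywood rack by its handle, lower it upright into the reader's narrow slot until the diamond is centred in the yellow-framed window, and finish while still holding it there in the gripper, not resting on the reader and not jammed hard against it. Leave the other two swatches, the jar and the calliper where they are.

Things in the scene. Friction and masses are not known exactly. Their poses are not given: they have to be found in the camera images.
- reader: Grey box fixed to the bench, 120 (x) x 200 (y) x 100 mm high, origin at the centre of its underside, z up. Its window and small dark display are in its +x side; its top carries the slot (towards +x, +y) and the lever (towards -y). Lies anywhere left or right of the robot, turned up to 20 degrees.
- slot_mouth (a point): Centre of the slot's mouth in the reader's top, at the upper edge of its black funnel lips, 106 mm above the bench, 44 mm in +x and 45 mm in +y of the reader's axis; axes as the reader's. The slot is 12 mm (x) by 42 mm (y), straight down; lips rise 6 mm above the reader's 100 mm top, spreading to about 20 x 50 mm at their upper edge. The slot's floor is 6 mm above the bench.
- window (a point): Point in the middle of the slot level with the centre of the window, 70 mm above the bench (36 mm below slot_mouth); axes as the reader's. The window is a 32 mm square opening with a yellow frame in the reader's +x side.
- lever_pivot (a point): Point on the lever's upright hinge axis at the post's mid-height, 128 mm above the bench; 40 mm to -y of the reader's centre.
- lever_post (a point): Centre of the lever's upright red post (12 mm diameter), 127 mm above the bench and 58 mm from the hinge axis; the post's top is 145 mm, and the flat steel arm it stands on lies 106 to 112 mm, above the bench. At rest it points from the pivot 20 degrees to -y of the reader's +x.
- lever (a joint): Angle of the lever (rad), 0 at rest against its spring, growing clockwise seen from above (from the reader's +x towards its -y), hard stop at 1.2. The spring needs about 0.7 N at the post to start, 3.2 N at the stop, and returns the lever to 0 when let go.
- rack: Plywood rack fixed to the bench, 70 (x) x 230 (y) x 32 mm high, origin at the centre of its underside, z up. Three slots 12 x 43 mm, 26 mm deep, in a row along its y at -70, 0 and +70 mm, each with one swatch standing upright in it, in any order.
- copper_swatch: The swatch to use: a white blade 10 (x) x 40 (y) x 90 mm long with a white handle 22 (x) x 30 (y) x 46 mm on top (136 mm overall, about 90 g), origin at the centre of the blade's foot, z up along the handle. A copper diamond is on both blade faces and a 20 mm copper dot on the handle's top. At the start its foot stands 6 mm above the bench in the rack, its axes along the rack's.
- copper_diamond (a point): Centre of the copper diamond (28 mm across), in the middle of the blade's thickness, 36 mm above the blade's foot. Axes as the swatch's.
- copper_handle (a point): Middle of the copper swatch's handle, 113 mm above the blade's foot, 23 mm below the handle's top.
- steel_swatch: Same kind of swatch with a dark grey steel diamond and dot: leave alone.
- blue_swatch: Same kind of swatch with a blue diamond and dot: leave alone.
- jar: Jar with an orange cap, 52 mm diameter, 70 mm high, origin at its foot: leave alone.
- calliper: Digital calliper lying flat beyond the reader and rack, 150 mm long, 12 mm high, origin at its middle underneath: leave alone.

How it is judged:
By the outcome, as a careful person would: the job done as asked, in the order asked, and still so for the second after the job is handed in, while the arm keeps its last pose, push and grip.
It also fails if it takes over 72 s, if anything falls off the work surface, if the arm or the gripper's body presses on something with over 40 N, if the wrist force passes 120 N, or if a joint passes its speed limit or range.

## Working session

There is one attempt and no reset: what is moved stays moved. The work goes in short steps, Python scripts to look and compute and a shell command to move; the robot and the scene stay as the last step left them, time stands still between calls to the robot, and variables do not carry over. Pictures are saved under pics/ and viewed, at most 10 in all, crops included, and the job is handed in when it is done.

```bash
mkdir -p pics; cat > h.py <<'E'
import numpy as np, cv2
from rig import manip, grab_frame, finder
def K(p):
    h,w=p["img"].shape[:2]; f=h/2/np.tan(np.radians(p["vertical_fov"])/2)
    return np.array([[f,0,p["cx"]],[0,f,p["cy"]],[0,0,1]])
def cloud(p):
    h,w=p["img"].shape[:2]
    u,v=np.meshgrid(np.arange(w),np.arange(h))
    n=cv2.undistortPoints(np.stack([u,v],-1).reshape(-1,1,2).astype(np.float64),K(p),np.array(p["dist"])).reshape(h,w,2)
    z=p["range_z"][...,None]
    c=np.concatenate([n*z,z],-1)
    return c@np.array(p["orientation"]).T+np.array(p["eye"])
def save(p,n): cv2.imwrite(f"pics/{n}.png",p["img"][...,::-1])
E
python3 - <<'E'
from h import *
s=manip.observe(); print(s["clock"],s["position"],s["tcp_rot"],s["finger_gap"])
for c in ("top","scene"):
    p=grab_frame(c); save(p,c+"0"); C=cloud(p); print(c,p["eye"])
    for t in ("reader","rack","copper_swatch","lever_post","jar"):
        for r in finder.cut_out(t,p)[:2]:
            m=r["pixels"]&(p["range_z"]>0); q=C[m]
            if len(q): print(t,round(r["score"],2),r["extent"],np.median(q,0).round(3),np.percentile(q[:,2],98).round(3))
E
cd pics; python3 -c "
import cv2
cv2.imwrite('both0.png',cv2.resize(cv2.hconcat([cv2.imread('top0.png'),cv2.imread('scene0.png')]),(800,300)))"
```

```text
0.0 [0.25086645 0.57164436 0.23031287] [[-9.15609196e-01  4.02067497e-01 -1.23639827e-03]
 [ 4.02069205e-01  9.15607440e-01 -1.83578141e-03]
 [ 3.93947420e-04 -2.17797601e-03 -9.99997551e-01]] 0.08547672665397059
top [ 0.44431875 -0.0089623   1.10358154]
reader 0.83 [289.6, 196.9, 385.5, 261.3] [ 0.545 -0.181  0.099] 0.113
rack 0.59 [140.8, 234.0, 239.1, 267.1] [0.497 0.153 0.031] 0.036
copper_swatch 0.51 [174.9, 242.3, 197.9, 252.1] [0.505 0.155 0.14 ] 0.145
lever_post 0.67 [350.3, 199.0, 366.1, 232.5] [ 0.576 -0.231  0.112] 0.146
lever_post 0.67 [287.0, 196.7, 384.2, 261.2] [ 0.545 -0.181  0.099] 0.113
jar 0.93 [210.7, 129.2, 231.6, 154.5] [0.762 0.093 0.068] 0.072
scene [1.23468181 0.24123324 0.53829832]
reader 0.6 [161.9, 129.5, 249.6, 198.8] [ 0.601 -0.163  0.083] 0.115
rack 0.95 [289.4, 173.7, 386.6, 221.2] [0.539 0.172 0.032] 0.035
rack 0.27 [161.3, 133.1, 248.1, 201.3] [ 0.601 -0.163  0.084] 0.115
copper_swatch 0.55 [328.1, 148.7, 350.0, 193.5] [0.513 0.164 0.089] 0.145
copper_swatch 0.54 [165.6, 138.3, 189.6, 154.6] [ 0.579 -0.231  0.114] 0.147
lever_post 0.72 [169.3, 137.2, 192.0, 155.7] [ 0.587 -0.23   0.114] 0.147
jar 0.87 [259.2, 232.6, 291.2, 279.4] [0.789 0.102 0.049] 0.072
```

View pics/top0.png

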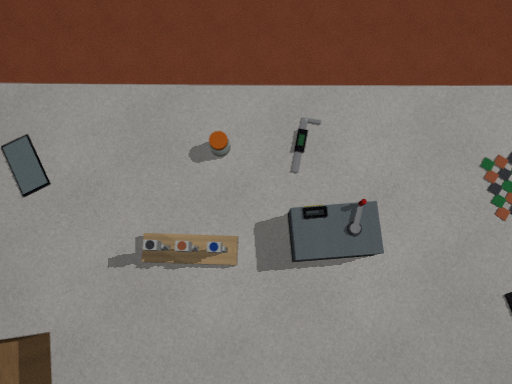

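View pics/scene0.png

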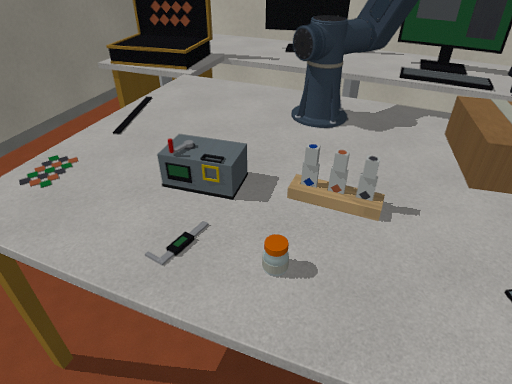

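The top view shows the reader at about (335,232), with its slot at (315,212) and red post at (363,202). The copper swatch is the middle one in the rack, at (182,246). Next I'll fit the poses.

```bash
cat >> h.py <<'E'
def rect(q):
    (c,s,a)=cv2.minAreaRect((q[:,:2]*1000).astype(np.float32)); return np.array(c)/1000,s,a
def largest(m):
    n,l,st,_=cv2.connectedComponentsWithStats(m.astype(np.uint8)); return l==1+np.argmax(st[1:,4])
E
python3 - <<'E'
from h import *
p=grab_frame("top"); C=cloud(p)
X,Y,Z=C[...,0],C[...,1],C[...,2]
m=largest((Z>.09)&(Z<.108)&(Y<-.04)&(Y>-.4)&(X>.35)&(X<.7)); print("reader",rect(C[m]),m.sum(),np.median(Z[m]))
m=largest((Z>.024)&(Z<.038)&(Y>0)&(Y<.35)&(X>.35)&(X<.65)); print("rack",rect(C[m]),m.sum(),np.median(Z[m]))
I=p["img"].astype(int); R,G,B=I[...,0],I[...,1],I[...,2]
red=(R>2*G)&(R>90)&(Y<0)&(Y>-.4)&(X<.7)&(X>.4); print("red",C[red].round(3))
m=(Z>.13)&(Z<.16)&(Y>0)&(X>.35)&(X<.7)
n,l,st,_=cv2.connectedComponentsWithStats(m.astype(np.uint8))
for i in range(1,n):
    if st[i,4]>15: print("sw",rect(C[l==i]),C[l==i].mean(0).round(4),st[i,4],I[l==i][np.argmax(np.ptp(I[l==i],axis=1))])
dark=(I.sum(2)<60)&(abs(C[...,2]-.1)<.03)&(X>.56)&(Y<-.05)&(Y>-.3); print("slot dark",rect(C[dark]),dark.sum())
E
```

```text
reader (array([ 0.54940747, -0.18451251]), (122.36103820800781, 200.3699951171875), 5.220220565795898) 4288 0.09958939939712841
rack (array([0.50642798, 0.16230841]), (232.44284057617188, 70.05986022949219), 88.55945587158203) 2090 0.03137129105332592
red [[ 0.444 -0.009  1.104]
 [ 0.612 -0.237  0.143]
 [ 0.612 -0.239  0.143]
 [ 0.61  -0.235  0.142]
 [ 0.61  -0.236  0.145]
 [ 0.61  -0.239  0.145]
 [ 0.61  -0.241  0.146]
 [ 0.608 -0.235  0.143]
 [ 0.608 -0.237  0.143]
 [ 0.607 -0.238  0.146]
 [ 0.607 -0.24   0.146]
 [ 0.608 -0.243  0.145]
 [ 0.605 -0.234  0.145]
 [ 0.605 -0.236  0.145]
 [ 0.605 -0.239  0.144]
 [ 0.606 -0.241  0.143]
 [ 0.605 -0.242  0.147]
 [ 0.603 -0.236  0.145]
 [ 0.603 -0.238  0.147]
 [ 0.604 -0.241  0.142]]
sw (array([0.507935  , 0.23303775]), (20.17323875427246, 31.429428100585938), 1.1477597951889038) [0.5078 0.2317 0.1412] 148 [118 115 108]
sw (array([0.50615967, 0.16210239]), (19.892627716064453, 32.39385223388672), 0.054574981331825256) [0.5061 0.1618 0.1414] 152 [119  66  42]
sw (array([0.50390536, 0.09126596]), (21.720693588256836, 30.043245315551758), 1.376636028289795) [0.5045 0.0908 0.1412] 145 [ 2 39 98]
slot dark (array([ 0.59224951, -0.17160181]), (24.150074005126953, 127.54817199707031), 6.424379825592041) 129
```

The reader fit is (0.549,-0.185) at yaw 5.2°. The lever post it predicts, (0.609,-0.239), matches the red pixels. Copper is at (0.506,0.162) with yaw -1.4°. I'm moving above the push start with the fingers shut.

```bash
python3 -m handwheel '[[[3,-6.5,0],-4.5],[[9.15,-19.55,0],-13.55],[[9.15,-19.55,0],-13.55],[[9.15,-19.55,0],-13.55],[[9.15,-19.55,0],-13.55],[[9.15,-19.55,0],-13.55],[[9.15,-19.55,0],-13.55],[[9.15,-19.55,0],-13.55],[[9.15,-19.55,0],-13.55],[[9.15,-19.55,0],-13.55],[[9.15,-19.55,0],-13.55],[[9.15,-19.55,0],-13.55],[[9.15,-19.55,0],-13.55],[[9.15,-19.55,0],-13.55],[[9.15,-19.55,0],-13.55],[[9.15,-19.55,0],-13.55],[[9.15,-19.55,0],-13.55],[[9.15,-19.55,0],-13.55],[[9.15,-19.55,0],-13.55],[[9.15,-19.55,0],-13.55]]' 1 40
```

```text
clock: 2.32
position: [0.605, -0.1846, 0.2314]
tcp_rot: [[0.259, 0.966, 0.0], [0.966, -0.259, 0.0], [0.0, 0.0, -1.0]]
contact_force: [0.0, 0.2, -0.2]
finger_gap: -0.0001
gripper_force: 0.0
```

```bash
python3 -m handwheel '[[[0.3,-0.63,-1],0],[[0.3,-0.63,-1],0],[[0.3,-0.63,-1],0],[[0.3,-0.63,-1],0]]'
python3 - <<'E'
from h import *
s=manip.observe(); print(s["position"])
p=grab_frame("wrist"); save(p,"w1"); C=cloud(p); I=p["img"].astype(int)
red=(I[...,0]>2*I[...,1])&(I[...,0]>90)&(abs(C[...,2]-.13)<.03); print("red",red.sum(),C[red].mean(0), rect(C[red&(C[...,2]>.138)]))
E
```

```text
clock: 2.65
position: [0.6158, -0.2072, 0.1906]
tcp_rot: [[0.259, 0.966, -0.002], [0.966, -0.259, 0.002], [0.001, -0.002, -1.0]]
contact_force: [-0.3, 1.0, 0.7]
finger_gap: 0.0003
gripper_force: 0.0
[ 0.61578078 -0.20715212  0.19062948]
red 0 [nan nan nan] (array([0., 0.]), (0.0, 0.0), 0.0)<stdin>:4: RuntimeWarning: Mean of empty slice.
  ret = um.true_divide(
```

View pics/w1.png

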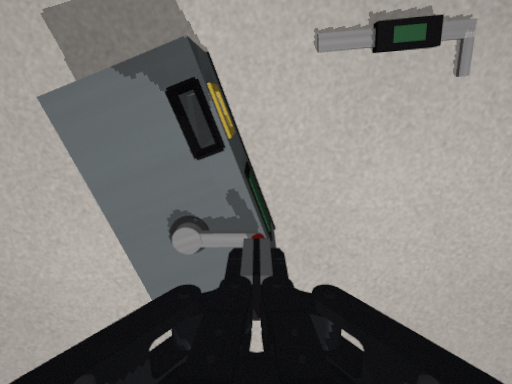

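The wrist view shows the slot at (195,118), the hinge at (187,240) and the red post at (258,238), just beside the fingertips as expected. I'll work out the arc and the slot position.

```bash
python3 - <<'E'
from h import *
p=grab_frame("wrist"); C=cloud(p); Z=C[...,2]
# slot lips: dark, near z .106
I=p["img"].astype(int); v,u=np.mgrid[:384,:512]
box=(u>150)&(u<235)&(v>65)&(v<170)
m=largest(box&(I.max(2)<40)&(abs(Z-.104)<.006)); print("lips",rect(C[m]),m.sum(),np.median(Z[m]))
m=largest((abs(Z-.0995)<.004)&(v<290)); print("top",rect(C[m]))
hub=(abs(u-187)<10)&(abs(v-240)<8);print("hub",np.median(C[hub],0))
P=np.array([.553,-.2243]); S=np.array([.617,-.210])
for th in np.r_[-14.8,-21,-28,-35,-42,-49,-56,-63,-70,-76,-80,-83.5,-86]:
    t=np.radians(th); c=P+.058*np.array([np.cos(t),np.sin(t)])+.017*np.array([-np.sin(t),np.cos(t)])
    print(th,((c-S)/.04).round(2),round((th+15)/6,2))
E
```

```text
lips (array([ 0.58838055, -0.13333109]), (25.618722915649414, 55.66905975341797), 4.874358654022217) 1718 0.10455306854914492
top (array([ 0.5484472 , -0.18141528]), (121.44090270996094, 199.42578125), 5.323399543762207)
hub [ 0.55325398 -0.22190242  0.11272747]
-14.8 [-0.09 -0.32] 0.03
-21.0 [-0.09 -0.48] -1.0
-28.0 [-0.12 -0.66] -2.17
-35.0 [-0.17 -0.84] -3.33
-42.0 [-0.24 -1.01] -4.5
-49.0 [-0.33 -1.17] -5.67
-56.0 [-0.44 -1.32] -6.83
-63.0 [-0.56 -1.46] -8.0
-70.0 [-0.7  -1.57] -9.17
-76.0 [-0.84 -1.66] -10.17
-80.0 [-0.93 -1.71] -10.83
-83.5 [-1.01 -1.75] -11.42
-86.0 [-1.07 -1.77] -11.83
```

```bash
python3 -m handwheel '[[[0,0,-1],0],[[0,0,-1.78],0],[[0,0,-1.78],0],[[0,0,-1.78],0],[[0,0,-1.78],0]]'
```

```text
clock: 3.17
position: [0.6179, -0.2075, 0.1225]
tcp_rot: [[0.258, 0.966, 0.003], [0.966, -0.258, -0.002], [-0.001, 0.004, -1.0]]
contact_force: [0.4, -0.6, 0.5]
finger_gap: -0.0
gripper_force: 0.0
```

```bash
python3 -m handwheel '[[[-0.05,-0.2,0],0],[[-0.09,-0.35,0],0],[[-0.09,-0.48,0],-1],[[-0.12,-0.66,0],-2.17],[[-0.17,-0.84,0],-3.33],[[-0.24,-1.01,0],-4.5],[[-0.33,-1.17,0],-5.67],[[-0.44,-1.32,0],-6.83],[[-0.56,-1.46,0],-8],[[-0.7,-1.57,0],-9.17],[[-0.7,-1.57,0],-9.17],[[-0.7,-1.57,0],-9.17],[[-0.7,-1.57,0],-9.17]]'
python3 - <<'E'
from h import *
s=manip.observe(); print(s["position"],s["contact_force"])
p=grab_frame("scene"); cv2.imwrite("pics/s1.png",cv2.resize(p["img"][110:220,130:280,::-1],None,fx=4,fy=4))
C=cloud(p);I=p["img"].astype(int)
red=(I[...,0]>2*I[...,1])&(I[...,0]>90)&(abs(C[...,2]-.13)<.03); print(red.sum(),C[red].mean(0))
E
```

```text
clock: 4.25
position: [0.5901, -0.2716, 0.1217]
tcp_rot: [[0.939, 0.344, 0.004], [0.344, -0.939, -0.002], [0.003, 0.004, -1.0]]
contact_force: [1.5, -0.1, 2.2]
finger_gap: 0.0002
gripper_force: 1.4
[ 0.59011256 -0.27159758  0.12169764] [ 1.48480128 -0.13323734  2.20595567]
3 [ 0.56099283 -0.12481061  0.12879075]
```

View pics/s1.png

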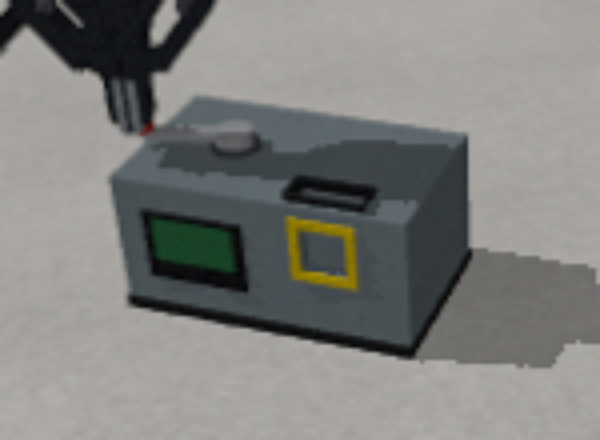

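The lever is following the fingers; the post shows at the fingertips, at (148,130) in the crop. I'll carry on to the stop.

```bash
python3 -m handwheel '[[[-0.14,-0.09,0],-1],[[-0.23,-0.14,0],-1.66],[[-0.31,-0.18,0],-2.25],[[-0.38,-0.2,0],-2.25],[[-0.38,-0.2,0],-2.25],[[-0.38,-0.2,0],-2.25]]'
python3 -m handwheel '[[[-0.05,0,0],0],[[-0.1,0,0],0],[[-0.1,0,0],0]]'
```

```text
clock: 4.8
position: [0.5757, -0.2789, 0.121]
tcp_rot: [[0.993, 0.115, 0.005], [0.115, -0.993, -0.002], [0.005, 0.002, -1.0]]
contact_force: [5.6, -0.5, 1.7]
finger_gap: 0.0003
gripper_force: 3.0
clock: 5.05
position: [0.575, -0.2791, 0.1213]
tcp_rot: [[0.993, 0.114, 0.013], [0.114, -0.993, -0.003], [0.012, 0.005, -1.0]]
contact_force: [11.9, 1.9, -1.6]
finger_gap: -0.0003
gripper_force: 6.6
```

The force jumps to 12 N with no further motion, and the pose matches 1.2 rad, so the lever is at its stop. I'm letting it spring back, then rising.

```bash
python3 -m handwheel '[[[0.25,0.06,0],0.6],[[0.48,0.2,0],2.25],[[0.62,0.31,0],3.4],[[0.74,0.45,0],4.6],[[0.85,0.6,0],5.75],[[0.94,0.76,0],6.9],[[1.01,0.93,0],8.1],[[1.06,1.11,0],9.25],[[1.09,1.29,0],10.4],[[1.18,1.77,0],11.42],[[1.18,2.0,0],11.42],[[1.18,2.0,0],11.42],[[1.18,2,1],11.42],[[1.18,2,2.7],11.42],[[1.18,2,2.7],11.42],[[1.18,2,2.7],11.42]]' -1
python3 - <<'E'
from h import *
s=manip.observe(); print(s["position"],s["contact_force"])
p=grab_frame("top"); C=cloud(p);I=p["img"].astype(int);X,Y,Z=C[...,0],C[...,1],C[...,2]
red=(I[...,0]>2*I[...,1])&(I[...,0]>80)&(abs(Z-.135)<.03)&(Y<0)&(X<.7); print(red.sum(),C[red].mean(0))
E
```

```text
clock: 6.38
position: [0.6198, -0.2011, 0.2353]
tcp_rot: [[0.26, 0.965, 0.011], [0.965, -0.26, -0.007], [-0.004, 0.013, -1.0]]
contact_force: [0.4, -1.3, 1.1]
finger_gap: 0.0853
gripper_force: 0.0
[ 0.6197991  -0.20106224  0.2352715 ] [ 0.40679761 -1.34485788  1.08326848]
0 [nan nan nan]<stdin>:4: RuntimeWarning: Mean of empty slice.
  ret = um.true_divide(
```

```bash
python3 -m handwheel '[[[-2.84,9.08,0.3],2.27],[[-2.84,9.08,0.3],2.27],[[-2.84,9.08,0.3],2.27],[[-2.84,9.08,0.3],2.27],[[-2.84,9.08,0.3],2.27],[[-2.84,9.08,0.3],2.27],[[-2.84,9.08,0.3],2.27],[[-2.84,9.08,0.3],2.27],[[-2.84,9.08,0.3],2.27],[[-2.84,9.08,0.3],2.27],[[-2.84,9.08,0.3],2.27],[[-2.84,9.08,0.3],2.27],[[-2.84,9.08,0.3],2.27],[[-2.84,9.08,0.3],2.27]]' -1
python3 - <<'E'
from h import *
s=manip.observe(); print(s["position"])
p=grab_frame("wrist"); save(p,"w2"); C=cloud(p);I=p["img"].astype(int);X,Y,Z=C[...,0],C[...,1],C[...,2]
m=(abs(Z-.1415)<.006)&(X>.46)&(X<.56)&(Y>.03)&(Y<.28)
n,l,st,_=cv2.connectedComponentsWithStats(m.astype(np.uint8))
for i in range(1,n):
    if st[i,4]>200: print("sw",rect(C[l==i]),C[l==i].mean(0).round(4),st[i])
p=grab_frame("top"); C=cloud(p);I=p["img"].astype(int);X,Y,Z=C[...,0],C[...,1],C[...,2]
red=(I[...,0]>2*I[...,1])&(I[...,0]>80)&(abs(Z-.135)<.03)&(Y<-.05)&(X<.7); print(red.sum(),C[red].mean(0))
E
```

```text
clock: 7.6
position: [0.5034, 0.163, 0.2396]
tcp_rot: [[0.027, 1.0, -0.001], [1.0, -0.027, -0.001], [-0.001, -0.001, -1.0]]
contact_force: [-0.2, 1.0, 0.3]
finger_gap: 0.0858
gripper_force: 0.0
[0.50344602 0.16299767 0.23961421]
sw (array([0.50870609, 0.23393083]), (29.779573440551758, 21.953819274902344), 88.35311889648438) [0.5086 0.2343 0.1422] [ 247   89   29   41 1175]
sw (array([0.50709778, 0.16414775]), (30.823671340942383, 21.894819259643555), 88.30789947509766) [0.5069 0.1653 0.142 ] [248 177  27  36 929]
sw (array([0.50529367, 0.09429223]), (31.087968826293945, 21.471525192260742), 88.56092834472656) [0.5053 0.096  0.1419] [249 250  24  33 777]
19 [ 0.60729605 -0.23827764  0.14457728]
```

View pics/w2.png

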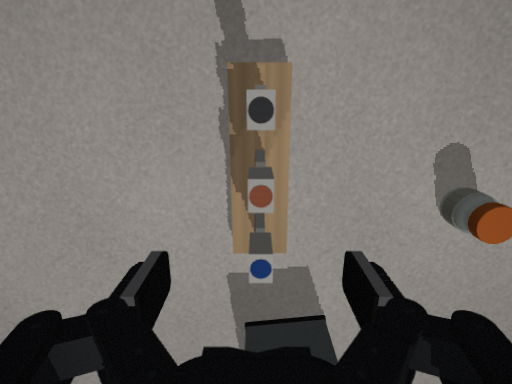

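The lever is back at rest, with the post at (0.607,-0.238). The wrist view shows the copper dot at (261,196), between steel and blue. I'm descending and gripping.

```bash
python3 -m handwheel '[[[0.09,0.01,-0.5],0],[[0.09,0.01,-1.3],0],[[0.09,0.01,-2.1],0],[[0.09,0.01,-2.9],0],[[0.09,0.01,-3.49],0],[[0.09,0.01,-3.49],0],[[0.09,0.01,-3.49],0],[[0.09,0.01,-3.49],0],[[0.09,0.01,-3.49],0]]' -1
python3 -m handwheel '[[[0,0,0],0],[[0,0,0],0],[[0,0,0],0],[[0,0,0],0],[[0,0,0],0],[[0,0,0],0],[[0,0,0],0],[[0,0,0],0],[[0,0,0],0],[[0,0,0],0],[[0,0,0],0],[[0,0,0],0]]' 1 60
```

```text
clock: 8.45
position: [0.5081, 0.165, 0.1023]
tcp_rot: [[0.025, 1.0, 0.004], [1.0, -0.025, 0.0], [0.0, 0.004, -1.0]]
contact_force: [-0.2, 0.2, 0.1]
finger_gap: 0.0855
gripper_force: 0.0
clock: 9.45
position: [0.507, 0.1652, 0.1009]
tcp_rot: [[0.024, 1.0, 0.001], [1.0, -0.024, 0.0], [0.0, 0.001, -1.0]]
contact_force: [-0.2, -0.0, 4.9]
finger_gap: 0.0215
gripper_force: 59.0
```

```bash
python3 -m handwheel '[[[0,0,0.2],0],[[0,0,0.4],0],[[0,0,0.7],0],[[0,0,1.1],0],[[0,0,1.7],0],[[0,0,2.4],0],[[0,0,3.1],0],[[0,0,3.8],0],[[0,0,4.3],0],[[0,0,4.3],0],[[0,0,4.3],0],[[0,0,4.3],0],[[0,0,4.3],0]]'
python3 - <<'E'
from h import *
for i in range(2):
    p=grab_frame("scene")
s=manip.observe(); print(s["position"],s["contact_force"],s["finger_gap"])
cv2.imwrite("pics/s2.png",cv2.resize(p["img"][60:240,230:430,::-1],None,fx=3,fy=3))
for r in finder.cut_out("copper_diamond",p)[:2]:
    q=cloud(p)[r["pixels"]&(p["range_z"]>0)]; print(r["score"],r["extent"],np.median(q,0))
C=cloud(p);I=p["img"].astype(int)
m=(I[...,0]>1.5*I[...,2]+10)&(I[...,0]>60)&(C[...,2]>.16)&(C[...,2]<.27)&(abs(C[...,1]-.165)<.04)&(abs(C[...,0]-.51)<.05)
print(m.sum(),C[m].mean(0),C[m].min(0),C[m].max(0))
E
```

```text
clock: 10.53
position: [0.5051, 0.1649, 0.2708]
tcp_rot: [[0.024, 1.0, -0.004], [1.0, -0.024, -0.0], [-0.001, -0.004, -1.0]]
contact_force: [0.7, -0.2, -1.2]
finger_gap: 0.0215
gripper_force: 59.3
[0.50551708 0.1649348  0.27088813] [ 0.21339681 -0.59312272 -0.51563115] 0.021453673097032677
66 [0.51073177 0.16317791 0.21351894] [0.50771969 0.15202201 0.20181969] [0.51367844 0.17422409 0.22407753]
```

View pics/s2.png

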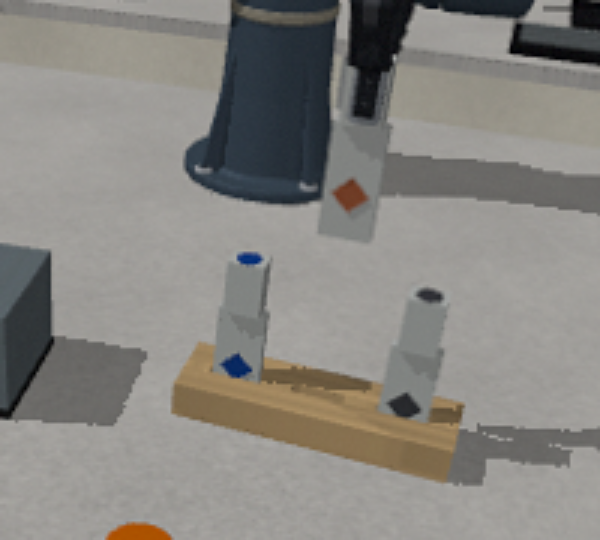

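Copper is held: the diamond is at (350,195) in the crop at z 0.2135, against 0.212 expected. The other swatches haven't moved. I'm moving above the slot.

```bash
python3 -m handwheel '[[[0.4,-1,0],0.2],[[0.8,-2,0],0.4],[[1.1,-3,0],0.6],[[1.4,-4,0],0.8],[[1.7,-5,0],1],[[1.9,-6,0],1.1],[[2,-7,0],1.1],[[2.09,-7.43,0],1.1],[[2.09,-7.43,-0.5],1.1],[[2.09,-7.43,-1],1.1],[[2.09,-7.43,-1],1.1],[[2.09,-7.43,-1],1.1],[[2.09,-7.43,-1],1.1],[[2.09,-7.43,-1],1.1]]'
cat > look.py <<'E'
from h import *
s=manip.observe(); T=s["position"]; print("tcp",T.round(4) if hasattr(T,'round') else T,s["contact_force"],np.degrees(np.arctan2(s["tcp_rot"][1][1],s["tcp_rot"][0][1])),s["finger_gap"])
P=[]
for i in range(4):
    p=grab_frame("scene"); P.append(manip.observe()["position"])
    C=cloud(p);I=p["img"].astype(int); X,Y,Z=C[...,0],C[...,1],C[...,2]
    ye=(I[...,0]>2*I[...,2]+20)&(I[...,1]>1.4*I[...,2]+10)&(I[...,1]>.6*I[...,0])&(Z<.1)&(Z>.04)&(abs(Y+.13)<.05)&(X>.55)
    co=(I[...,0]>1.5*I[...,2]+10)&(I[...,1]<.65*I[...,0])&(I[...,0]>50)&(Z<.24)&(Z>.03)&(abs(Y+.13)<.04)&(X>.56)&(X<.64)
    for n,m in (("yellow",ye),("copper",co)):
        if m.sum(): q=C[m]; print(n,m.sum(),"mid",((q.min(0)+q.max(0))/2).round(4),"mean",q.mean(0).round(4))
print("tcp mean",np.mean(P,0).round(4))
E
python3 look.py
```

```text
clock: 11.85
position: [0.5909, -0.132, 0.2336]
tcp_rot: [[-0.092, 0.996, 0.002], [0.996, 0.092, -0.001], [-0.001, 0.002, -1.0]]
contact_force: [0.3, -0.5, -0.3]
finger_gap: 0.0214
gripper_force: 59.2
tcp [ 0.5909 -0.132   0.2336] [ 0.25867122 -0.51004717 -0.25708981] 5.25579494256931 0.021380642393608738
yellow 142 mid [ 0.6067 -0.1318  0.0722] mean [ 0.6069 -0.1321  0.0736]
copper 49 mid [ 0.5969 -0.1314  0.1769] mean [ 0.5974 -0.132   0.1769]
yellow 142 mid [ 0.607  -0.1319  0.0723] mean [ 0.607  -0.1321  0.0736]
copper 51 mid [ 0.5962 -0.1336  0.1762] mean [ 0.5969 -0.1326  0.1767]
yellow 143 mid [ 0.6065 -0.1325  0.0721] mean [ 0.607  -0.132   0.0735]
copper 49 mid [ 0.5968 -0.1324  0.1766] mean [ 0.5969 -0.1322  0.1766]
yellow 143 mid [ 0.6061 -0.1321  0.0726] mean [ 0.6069 -0.132   0.0734]
copper 49 mid [ 0.5973 -0.1324  0.1761] mean [ 0.5971 -0.1322  0.1767]
tcp mean [ 0.5908 -0.132   0.2337]
```

```bash
python3 -m handwheel '[[[-0.045,-0.025,-0.4],0],[[-0.045,-0.025,-0.7],0],[[-0.045,-0.025,-0.8],0],[[-0.045,-0.025,-0.9],0],[[-0.045,-0.025,-0.9],0],[[-0.045,-0.025,-0.9],0]]'
python3 -m handwheel '[[[0,0,-0.06],0],[[0,0,-0.12],0],[[0,0,-0.18],0],[[0,0,-0.24],0],[[0,0,-0.24],0],[[0,0,-0.24],0]]'
python3 -m handwheel '[[[0,0,-0.06],0],[[0,0,-0.12],0],[[0,0,-0.18],0],[[0,0,-0.24],0],[[0,0,-0.24],0],[[0,0,-0.24],0]]'
```

```text
clock: 12.55
position: [0.5887, -0.1332, 0.1969]
tcp_rot: [[-0.091, 0.996, 0.001], [0.996, 0.091, -0.0], [-0.0, 0.001, -1.0]]
contact_force: [-0.2, -0.4, -1.3]
finger_gap: 0.0215
gripper_force: 59.2
clock: 13.05
position: [0.5882, -0.1331, 0.1866]
tcp_rot: [[-0.091, 0.996, -0.001], [0.996, 0.091, 0.0], [0.0, -0.0, -1.0]]
contact_force: [0.7, 0.1, -0.3]
finger_gap: 0.0215
gripper_force: 59.4
clock: 13.55
position: [0.5882, -0.1331, 0.177]
tcp_rot: [[-0.091, 0.996, -0.0], [0.996, 0.091, 0.0], [0.0, -0.0, -1.0]]
contact_force: [0.2, 0.5, -1.3]
finger_gap: 0.0213
gripper_force: 59.4
```

There's no contact force and the foot is about 18 mm into the slot. I'll keep lowering.

```bash
python3 -m handwheel '[[[0,0,-0.1],0],[[0,0,-0.2],0],[[0,0,-0.3],0],[[0,0,-0.4],0],[[0,0,-0.5],0],[[0,0,-0.5],0],[[0,0,-0.5],0]]'
python3 -m handwheel '[[[0,0,-0.1],0],[[0,0,-0.2],0],[[0,0,-0.3],0],[[0,0,-0.4],0],[[0,0,-0.5],0],[[0,0,-0.6],0],[[0,0,-0.67],0],[[0,0,-0.67],0],[[0,0,-0.67],0],[[0,0,-0.67],0]]'
python3 look.py
python3 - <<'E'
from h import *
p=grab_frame("scene"); cv2.imwrite("pics/s3.png",cv2.resize(p["img"][110:210,150:265,::-1],None,fx=5,fy=5,interpolation=cv2.INTER_CUBIC))
E
```

```text
clock: 14.13
position: [0.5881, -0.1331, 0.1568]
tcp_rot: [[-0.091, 0.996, -0.001], [0.996, 0.091, 0.0], [0.0, -0.001, -1.0]]
contact_force: [0.6, 0.4, -0.5]
finger_gap: 0.021
gripper_force: 59.4
clock: 14.97
position: [0.5884, -0.1331, 0.1306]
tcp_rot: [[-0.091, 0.996, 0.0], [0.996, 0.091, -0.0], [-0.0, 0.0, -1.0]]
contact_force: [0.2, 1.5, -0.8]
finger_gap: 0.0215
gripper_force: 59.4
tcp [ 0.5884 -0.1331  0.1306] [ 0.23532403  1.52342197 -0.78718468] 5.211272058794736 0.021529149792248705
yellow 146 mid [ 0.6029 -0.1318  0.0716] mean [ 0.6067 -0.1321  0.0734]
copper 33 mid [ 0.5914 -0.135   0.1185] mean [ 0.5946 -0.1341  0.0746]
yellow 145 mid [ 0.6027 -0.1322  0.0725] mean [ 0.6068 -0.1321  0.0736]
copper 32 mid [ 0.59   -0.1347  0.118 ] mean [ 0.5942 -0.1342  0.0743]
yellow 145 mid [ 0.6037 -0.1323  0.0722] mean [ 0.6069 -0.1321  0.0737]
copper 33 mid [ 0.5908 -0.1358  0.1181] mean [ 0.5946 -0.1344  0.0745]
yellow 145 mid [ 0.603  -0.1322  0.072 ] mean [ 0.6068 -0.1321  0.0737]
copper 32 mid [ 0.5909 -0.1345  0.118 ] mean [ 0.5945 -0.1341  0.0745]
tcp mean [ 0.5885 -0.1332  0.1307]
```

View pics/s3.png

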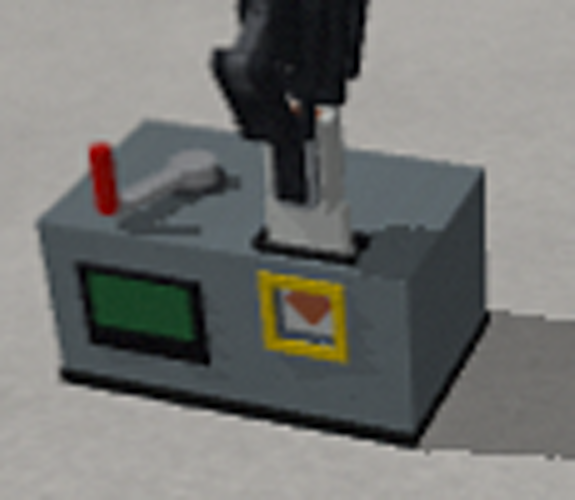

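The blade is in the slot and the diamond shows in the window at (310,305) in the crop. It looks high because of parallax. By kinematics the centre is at 71.7 mm, so I'll lower 1.7 mm and check the forces.

```bash
python3 -m handwheel '[[[0,0,-0.04],0],[[0,0,-0.04],0],[[0,0,-0.04],0],[[0,0,-0.04],0],[[0,0,-0.04],0],[[0,0,-0.04],0]]'
python3 - <<'E'
from h import *
F=[];T=[]
for i in range(8):
    p=grab_frame("scene"); s=manip.observe(); F.append(s["contact_force"]);T.append(s["position"])
    C=cloud(p);I=p["img"].astype(int); X,Y,Z=C[...,0],C[...,1],C[...,2]
    co=(I[...,0]>1.5*I[...,2]+10)&(I[...,1]<.65*I[...,0])&(I[...,0]>50)&(Z<.1)&(Z>.03)&(abs(Y+.13)<.04)&(X>.56)&(X<.64)
    if i>4: print(Z[co].min(),Y[co][np.argmin(Z[co])],co.sum())
print(np.mean(F,0),np.std(F,0),np.mean(T,0))
E
```

```text
clock: 15.72
position: [0.5883, -0.1332, 0.1289]
tcp_rot: [[-0.091, 0.996, 0.0], [0.996, 0.091, -0.0], [-0.0, 0.0, -1.0]]
contact_force: [-0.2, -0.1, -0.3]
finger_gap: 0.021
gripper_force: 59.4
0.06243901764739063 -0.13336136556915476 33
0.062369669570441044 -0.13109529944662082 34
0.061848463920652796 -0.13382624718044597 34
[ 0.07150078  0.14695795 -0.81714908] [0.53156338 0.5796768  0.40237392] [ 0.58832224 -0.13314077  0.12892549]
```

The diamond is at 70 mm by kinematics and the picture agrees. Contact forces are about zero apart from the swatch's weight.

```bash
python3 -c "
from rig import manip
print(manip.hand_in())"
```

```text
the job is handed in; nothing more can be done
None
```

The lever was swung to its stop and sprang back, then the copper swatch was lowered into the slot and handed in still gripped, its diamond centred in the window to within about 2 mm, with no contact load on the reader.

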